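# Clamp the motion sensor at the head of the dynamics track

### The job

Stand the motion sensor on the bed between the jaws of the track's vise, centred along the jaws, with its round brass disc looking down the track. Then crank the vise handle clockwise until the jaw has closed on the sensor's foot and the handle's slip clutch gives way (keep turning a little so that it really slips), and let go, leaving the sensor clamped. Do not disturb the cart on the track or the two brass weights.

Things in the scene. Friction and masses are not known exactly. Their poses are not given: they have to be found in the camera images.
- vise: Fixed grey vise joined to a white track. Origin: on the bench, midway between the fully open jaws and halfway along them. x points from the moving to the fixed jaw, y along the jaws towards track and cart, z up. Base plate: x -163 to 73 mm, y -50 to 50. Gear housing behind the moving jaw: x -152 to -98 mm, top z 66. The track, 100 mm wide, top z 32, begins at y = 90 mm.
- seat (a point): Middle of the vise's flat bed between the fully open jaws, 20 mm above the bench, right over the vise's origin. The bed is 60 mm wide along the jaws. The sensor stands on it.
- fixed_jaw (a point): Middle of the fixed jaw's face, at x = 25 mm, z = 33 mm in the vise's frame. The jaw is 64 mm long in y, its top at z = 46 mm; its face looks to -x.
- jaw (a joint): Travel (m) of the moving steel jaw towards the fixed one: its face, 60 mm long, top z 46 mm, is at x = -25 mm + travel in the vise's frame, so the gap is 50 mm - travel; it starts at 40 to 50 mm. 6 mm for each radian of the crank's shaft; clockwise from above closes. It stays where it is left. It grips the sensor's foot at a travel of about 26 mm.
- crank (a joint): Angle (rad) of the crank relative to its shaft, growing clockwise seen from above. It stays constant while the handle drives the jaw and grows when the slip clutch gives way, at 0.24 N m (6 N at the handle, 15 to 20 N on the jaw). Turning the jaw freely takes 0.13 N m (about 3.3 N at the handle). Its starting value is arbitrary.
- crank_axis (a point): Point on the crank's upright axis at handle height, 105 mm above the bench, at x = -120 mm, y = 0 in the vise's frame.
- handle (a point): Middle of the crank's upright black handle, 105 mm above the bench, 40 mm from the crank's axis: a sleeve 22 mm across and 44 mm tall (z 83 to 127 mm) that revolves freely on its pin, so a gripper can hold it and keep its heading as it goes round. It starts within 115 degrees of the vise's -x direction, seen from the axis. The crank arm is below it (z 74 to 81 mm).
- sensor: The motion sensor, loose, 0.2 to 0.4 kg, standing upright on the bench. Origin: centre of its underside; z up. Plain aluminium foot 24 mm (its x) by 44 mm (its y) and 40 mm tall; on it a grey head 46 mm (x) by 50 mm (y) from z = 40 to 90 mm. Its y axis points out of the face with the round brass disc. Best grasped by the head, across its 46 mm.
- disc (a point): Centre of the round brass disc (32 mm across) on the sensor's head: 28 mm along y and 66 mm above the sensor's origin.
- cart: Red cart with a black box and a grey upright plate, 75 by 150 mm, 99 mm tall, loose on the track. Origin: centre of its underside. To be left alone (within 30 mm).
- weight_a: Brass weight, 36 mm across, 55 mm tall with a small knob, loose on the bench on the far side. Origin: centre of its underside. To be left alone (within 30 mm).
- weight_b: Brass weight like the other, on the robot's side. Origin: centre of its underside. To be left alone (within 30 mm).
Mind the look-alikes: they are no part of the job. Leave any blue look-alike of the sensor alone.

How it is judged:
By the outcome, as a careful person would: the job done as asked, in the order asked, and still so for the second after the job is handed in, with the robot touching nothing.
It also fails if it takes over 54 s, if anything falls off the work surface, if the arm or the gripper's body presses on something with over 40 N, if the wrist force passes 120 N, or if a joint passes its speed limit or range.

### The arm

A 6-joint arm with a two-finger parallel gripper is mounted at the origin on the work surface. World frame = base frame: x ahead of the robot, y to its left, z up, the work surface at z = 0. Lengths are in m, angles in rad, forces in N, time in s.
With the tool pointing down it reaches from about 0.275 to 0.725 m from the base axis. Payload 5.6 kg.
Tool frame: the origin (TCP) lies at the very end of the fingers, on their centre line; the grasp point (between the pads) lies 19 mm behind it; z points along the fingers, y is the line along which they close (so a half turn about z gives the same grasp; the last joint's range is limited). The gripper opens to 85 mm and grips with 20 to 120 N. Pads are 22 mm wide; open, the fingers measure 114 mm over their backs; the gripper's body (76 mm by 85 mm) begins 54 mm behind the grasp point. The pads swing forward as they close: fully open they stand 13 mm farther back than shut.
Start: joints at [1.565, 0.255, 0.108, 0, -1.424, -0.285], TCP at [0.158, 0.527, 0.199] pointing down, gripper open.
Joint ranges: [-2.95, 2.95], [-1.21, 1.97], [-1.09, 1.5], [-2.87, 1.71], [-2.94, -0.07], [-3.05, 3.05]. Speed limits (rad/s): [2.57, 2.57, 3.14, 3.14, 3.14, 3.14].

### API

Orientations are given as a unit quaternion [x, y, z, w].
In Python, from workcell import manip, eyes gives the robot as it stands.
- The arm moves only by the tool send_rows, never from a script. Its argument "motion" is a list of rows, each a list of 7 numbers: the shift along the tool's x, y, z in units of 25 mm (1.0 is 25 mm), then the turn, a rotation vector about the tool's x, y, z in units of 6 degrees (1.0 is 6 degrees), then the opening, from 0 (shut) to 1 (fully open). In form: [[dx, dy, dz, rx, ry, rz, grip], ...]. A call has exactly 10 rows; each row shifts and turns the commanded pose from where the row before left it, along the tool's axes as they then stand; what a row does not reach is not made up. A row lasts 1/12 s, in which the tool goes at most 41.7 mm and 7.16 degrees, less where a joint would pass 70% of its speed; a pose out of reach is approached as far as the arm can. A call is refused whole if a number of a shift passes 1 or a number of a turn 1, either way. A call with a gripper value outside its range is refused whole. The fingers move at their own pace and stop on an object; "newtons" is the grip in N (left out, the last holds). Time passes only in rows, so rows that do not move let the fingers close, or fill a call up. It gives the time, the measured TCP pose, the force, the opening and the grip force at its end, in the units of the state.
- manip.get_state(): the state, without advancing time (a new reading comes with each control period).
- eyes.read_camera(name): name is "scene" or "side" or "wrist"; returns a dict with "frame" (400x640x3 uint8, red, green, blue), "fx", "fy", "cx", "cy" (pixels), "xyz" and "attitude" of the camera in the world. Camera axes: x right, y up, looking along -z (the intrinsics and any distortion apply to the point x, -y, -z); pixel columns grow to the right and rows downward; lengths in m; the calibration is good to about 2 mm. A picture is of the moment at which its call begins. There is no depth.
- manip.hand_in(): hands the job in; it is judged then, once.
The state is a dict: "time_s": time; "joint_positions": joint angles; "dq": joint speeds; "effort": joint torques, N m; "ee_pos": TCP position; "tool_rot": TCP orientation; "contact_force": force on the tool from outside, world axes, zero at the start; "wrist_torque": the same for the moment, N m; "gripper_width": opening from 0.0 (shut) to 1.0 (fully open); "finger_force": force on a finger pad.
Only numpy, scipy, OpenCV 4.12 (cv2) and the standard library are available. Lean on these libraries where they do the work, as an engineer would, in place of code of your own. Each camera call takes 0.05 s, during which the arm holds its last target. There are 200 camera calls.

## Working session

There is one attempt and no reset: what is moved stays moved. The work goes in short steps, Python scripts to look and compute and a tool call to move; the robot and the scene stay as the last step left them, time stands still between calls to the robot, and variables do not carry over. Pictures are saved under pics/ and viewed, at most 10 in all, crops included, and the job is handed in when it is done.

Besides the shell and the picture viewer there is one more tool, called after "Emit:" in YAML: its name, and indented under it one key for each argument. send_rows: Moves the arm, as the interface text tells. Its arguments: {"type":"object","properties":{"motion":{"type":"array"},"newtons":{"type":"number"}},"required":["motion"]}

```bash
ls; mkdir -p pics
python3 - <<'E'
from workcell import manip, eyes
import cv2, json
s=manip.get_state(); print(s)
for n in ("scene","side"):
    c=eyes.read_camera(n); cv2.imwrite(f"pics/{n}0.png",c["frame"][:,:,::-1])
    print(n,{k:v for k,v in c.items() if k!="frame"})
E
```

```text
pics
{'time_s': 0.0, 'joint_positions': array([ 1.56461384e+00,  2.55748310e-01,  1.06977477e-01, -4.78603712e-04,
       -1.42391104e+00, -2.84614251e-01]), 'dq': array([ 3.06233772e-05,  5.88494707e-04, -6.51122880e-04,  5.22184487e-04,
        1.13016456e-04,  8.00668020e-04]), 'effort': array([-4.21165860e-04, -3.86624014e+01,  2.37940067e+01,  5.36526471e+00,
       -6.04270390e-03,  7.41350981e-07]), 'ee_pos': array([0.15747041, 0.5263753 , 0.19778388]), 'tool_rot': array([ 9.89442691e-01, -1.44921411e-01, -1.03576349e-04,  9.66497547e-04]), 'contact_force': array([-0.06315416,  0.07880525,  0.30569788]), 'wrist_torque': array([ 0.05375505, -0.00316908,  0.01544645]), 'finger_force': 0.0, 'gripper_width': 1.0012626560823445}
scene {'fx': 447.9775851973382, 'fy': 447.9775851973382, 'cx': 321.6715065498171, 'cy': 196.1988830463416, 'xyz': array([ 1.43812818, -0.1881938 ,  1.06682905]), 'attitude': array([0.27941944, 0.23209269, 0.57935373, 0.72966226])}
side {'fx': 474.2066350459464, 'fy': 474.2066350459464, 'cx': 318.6715463946896, 'cy': 205.28543250624253, 'xyz': array([ 0.20085869, -0.93740443,  0.84844533]), 'attitude': array([ 0.43762586, -0.08192909, -0.16687827,  0.87972887])}
```

View pics/scene0.png

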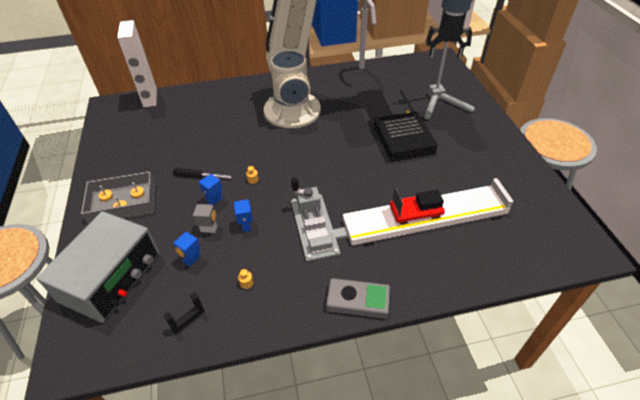

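View pics/side0.png

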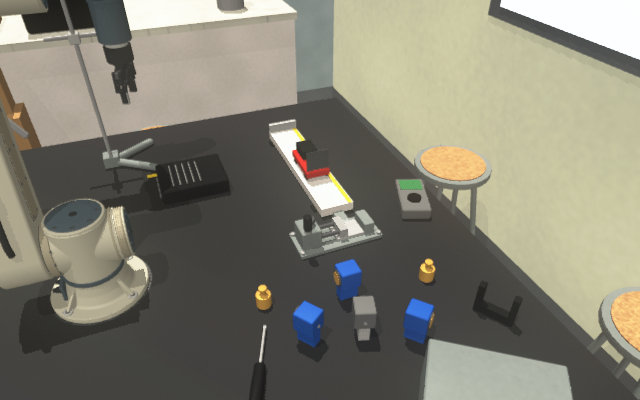

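The scene picture shows the grey-headed sensor at (206,217), which fits because it has a grey head with a brass disc. Its blue look-alikes are at (210,190), (243,215) and (187,248). The vise is at about (315,220), and the weights are at (252,175) and (245,279). In the side picture the grey sensor is at (365,315) and the vise at (335,232). I'll confirm in enlarged crops.

Run:
```python
import cv2
a=cv2.imread("pics/scene0.png")[165:265,170:350]; cv2.imwrite("pics/scene0c.png",cv2.resize(a,None,fx=4.4,fy=4.4,interpolation=cv2.INTER_CUBIC))
a=cv2.imread("pics/side0.png")[200:345,280:440]; cv2.imwrite("pics/side0c.png",cv2.resize(a,None,fx=4,fy=4,interpolation=cv2.INTER_CUBIC))
```

```text
(no output)
```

View pics/scene0c.png

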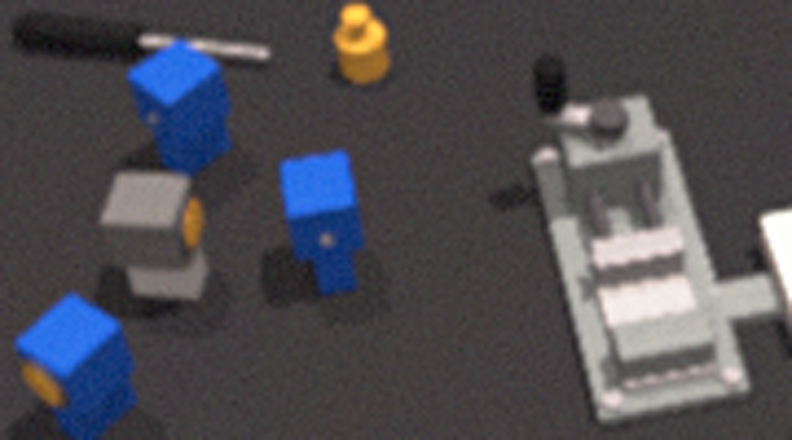

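View pics/side0c.png

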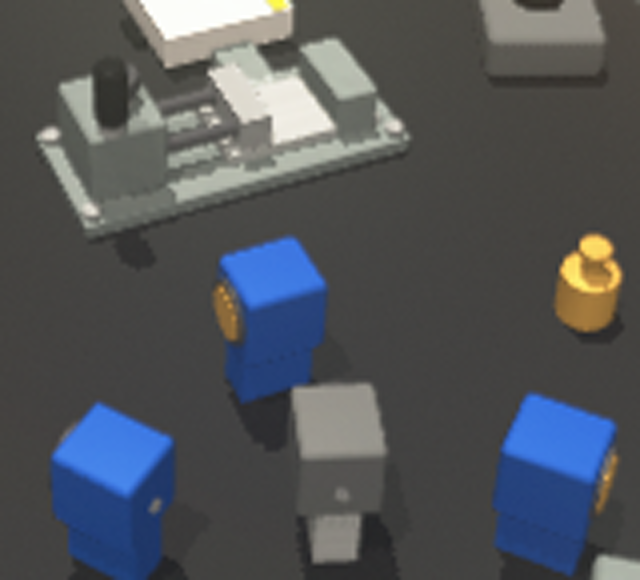

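The crops confirm the grey sensor: aluminium foot, and a disc at scene crop (193,222) facing image right. The vise handle is at scene crop (548,85) and side crop (112,90), and the housing, jaws and base corners are all readable. Next I'll fit coarse poses from both views.

```bash
cat > h.py <<'E'
import numpy as np, json
from scipy.spatial.transform import Rotation as R
from scipy.optimize import least_squares
CAM={'scene':dict(f=447.9776,c=(321.6715,196.1989),p=(1.43812818,-0.1881938,1.06682905),q=(0.27941944,0.23209269,0.57935373,0.72966226)),
'side':dict(f=474.2066,c=(318.6715,205.2854),p=(0.20085869,-0.93740443,0.84844533),q=(0.43762586,-0.08192909,-0.16687827,0.87972887))}
def cam_of(c): return dict(f=float(c['fx']),c=(float(c['cx']),float(c['cy'])),p=list(map(float,c['xyz'])),q=list(map(float,c['attitude'])))
def proj(c,X):
    x=R.from_quat(c['q']).inv().apply(np.atleast_2d(X)-np.array(c['p']))
    return np.c_[c['c'][0]-c['f']*x[:,0]/x[:,2], c['c'][1]+c['f']*x[:,1]/x[:,2]]
def onplane(c,uv,z):
    d=R.from_quat(c['q']).apply([(uv[0]-c['c'][0])/c['f'],-(uv[1]-c['c'][1])/c['f'],-1])
    p=np.array(c['p']); return p+d*(z-p[2])/d[2]
def place(v,L): return R.from_euler('z',v[2]).apply(np.atleast_2d(L))+[v[0],v[1],0]
def crop(u,o,s): return (np.array(u)+.5)/s-.5+o
def fit(obs,v0):
    """obs: list of (cam, local xyz in mm, uv); planar pose fit"""
    def r(v): return np.concatenate([proj(c,place(v,np.array(l)/1000))[0]-uv for c,l,uv in obs])
    s=least_squares(r,v0,loss='soft_l1',f_scale=1.); return s.x,np.round(r(s.x).reshape(-1,2),1)
E
python3 - <<'E'
from h import *
A=lambda l,u:(CAM['scene'],l,crop(u,(170,165),4.4)); B=lambda l,u:(CAM['side'],l,crop(u,(280,200),4))
vise=[A((73,-50,8),(598,412)),A((73,50,8),(747,388)),A((-98,-27,66),(570,162)),A((-98,27,66),(660,150)),
 B((25,32,46),(302,50)),B((25,-32,46),(338,105)),B((-98,-27,66),(165,122)),B((-152,-27,66),(95,145)),B((-163,-50,8),(90,230)),B((73,-50,8),(408,138)),B((-163,50,8),(40,135))]
print(fit(vise,[.75,-.2,0])); v=fit(vise,[.75,-.2,0])[0]
for t in (0,.02): print(proj(CAM['side'],place(v,[-.025+t,-.03,.046])),crop((270,115),(280,200),4))
for c,u in((CAM['scene'],crop((549,85),(170,165),4.4)),(CAM['side'],crop((112,92),(280,200),4))):
    h=onplane(c,u,.105); print('handle',h, 'local',R.from_euler('z',-v[2]).apply(h-[v[0],v[1],0])*1000)
print('axis',place(v,[-.12,0,.105]))
s0=onplane(CAM['scene'],crop((165,295),(170,165),4.4),0); print(s0)
# sensor: disc to image right in scene
sen=[A((0,28,66),(194,222)),A((-23,-25,90),(122,172)),A((-23,25,90),(192,174)),A((23,25,90),(182,222)),A((23,-25,90),(103,216)),
 B((-23,-25,90),(298,445)),B((23,-25,90),(386,452)),B((23,25,90),(373,384)),B((-23,25,90),(293,389)),B((-12,-22,0),(315,562)),B((12,-22,0),(358,558))]
for a in(0,1.5,-1.5,3): 
  x,r=fit(sen,[s0[0],s0[1],a]); print(x,np.abs(r).sum(),r.tolist())
for n,u in(('wa',(358,75)),):print(n,onplane(CAM['scene'],crop(u,(170,165),4.4),0))
print(onplane(CAM['scene'],(246,287),0))
for u in((187,165),(325,290),(83,432)):print('blue',onplane(CAM['scene'],crop(u,(170,165),4.4),0))
E
```

```text
(array([ 0.64371507, -0.04088213,  0.02541664]), array([[-0.3,  2.8],
       [-0.2,  0.8],
       [ 0.1,  1. ],
       [-2.9,  0.3],
       [-1.4, -1.5],
       [ 0.3, -1.7],
       [ 0.3, -1.2],
       [-1.8, -1.6],
       [-0.8,  0.8],
       [ 0.8,  0.3],
       [-1.6,  1.1]]))
[[347.10854478 228.41543881]] [347.125 228.375]
[[353.93064419 226.517368  ]] [347.125 228.375]
handle [ 0.50468895 -0.07523697  0.105     ] local [-139.85430925  -30.81054428  105.        ]
handle [ 0.50687577 -0.07882738  0.105     ] local [-137.75944291  -34.45537058  105.        ]
axis [[ 0.52375383 -0.0439318   0.105     ]]
[ 0.53901992 -0.35679104  0.        ]
[ 0.52965205 -0.35232839 -0.31664944] 23.3 [[-0.5, 0.6], [-1.3, -0.4], [-0.6, 0.1], [-2.4, 1.2], [-1.5, 1.5], [-0.0, 2.0], [0.4, -0.8], [0.0, -2.2], [-1.5, -2.5], [-1.2, -1.1], [-0.9, -0.6]]
[ 0.52965205 -0.35232839 -0.31664925] 23.3 [[-0.5, 0.6], [-1.3, -0.4], [-0.6, 0.1], [-2.4, 1.2], [-1.5, 1.5], [-0.0, 2.0], [0.4, -0.8], [0.0, -2.2], [-1.5, -2.5], [-1.2, -1.1], [-0.9, -0.6]]
[ 0.52965205 -0.35232839 -0.31664856] 23.3 [[-0.5, 0.6], [-1.3, -0.4], [-0.6, 0.1], [-2.4, 1.2], [-1.5, 1.5], [-0.0, 2.0], [0.4, -0.8], [0.0, -2.2], [-1.5, -2.5], [-1.2, -1.1], [-0.9, -0.6]]
[ 0.52965205 -0.35232839  5.9665364 ] 23.3 [[-0.5, 0.6], [-1.3, -0.4], [-0.6, 0.1], [-2.4, 1.2], [-1.5, 1.5], [-0.0, 2.0], [0.4, -0.8], [0.0, -2.2], [-1.5, -2.5], [-1.2, -1.1], [-0.9, -0.6]]
wa [ 0.35815614 -0.20236081  0.        ]
[ 0.75850808 -0.26275983  0.        ]
blue [ 0.42071968 -0.33486529  0.        ]
blue [ 0.56034085 -0.2487776   0.        ]
blue [ 0.64114471 -0.41476312  0.        ]
```

```bash
cat > plan.py <<'E'
import sys, numpy as np
from scipy.spatial.transform import Rotation as R
from workcell import manip
def heading(q): t=R.from_quat(q).apply([1,0,0]); return np.degrees(np.arctan2(t[1],t[0]))
def plan(p,a,n,p0=None,a0=None):
    """n equal rows from the measured pose to TCP p with tool-x heading a (deg), tool down"""
    s=manip.get_state(); p0=s['ee_pos'] if p0 is None else np.array(p0); a0=heading(s['tool_rot']) if a0 is None else a0
    tot=(a0-a+180)%360-180; th=tot/n                 # turn about tool z is minus the world heading
    D=np.array(p)-p0; c,s_=np.cos(np.radians(a0)),np.sin(np.radians(a0))
    L=np.array([c*D[0]+s_*D[1], s_*D[0]-c*D[1]])      # into the first tool frame
    k=np.radians(th)*np.arange(n); C,S=np.cos(k).sum(),np.sin(k).sum()
    d=np.linalg.solve([[C,-S],[S,C]],L)
    print('from',np.round(p0,4),round(a0,1),'row:',np.round([d[0]/.025,d[1]/.025,-D[2]/n/.025,0,0,th/6],3))
E
python3 - <<'E'
from plan import *
for n in (30,40): plan([.530,-.352,.26],-108.1,n)
E
```

```text
from [0.1575 0.5264 0.1979] -16.7 row: [ 1.41   0.152 -0.083  0.     0.     0.508]
from [0.1575 0.5264 0.1979] -16.7 row: [ 1.058  0.107 -0.062  0.     0.     0.381]
```

Emit:
send_rows:
  motion:
    - [1,0.11,-0.1,0,0,0.38,0.8]
    - [1,0.11,-0.1,0,0,0.38,0.8]
    - [1,0.11,-0.1,0,0,0.38,0.8]
    - [1,0.11,-0.1,0,0,0.38,0.8]
    - [1,0.11,-0.1,0,0,0.38,0.8]
    - [1,0.11,-0.1,0,0,0.38,0.8]
    - [1,0.11,-0.1,0,0,0.38,0.8]
    - [1,0.11,-0.1,0,0,0.38,0.8]
    - [1,0.11,-0.1,0,0,0.38,0.8]
    - [1,0.11,-0.1,0,0,0.38,0.8]

```text
time_s: 0.93
ee_pos: [0.3674, 0.389, 0.2232]
tool_rot: [0.941, -0.339, -0.0, 0.001]
contact_force: [0.5, 0.8, -0.5]
gripper_width: 0.798
finger_force: 0.0
```

Emit:
send_rows:
  motion:
    - [1,0.11,-0.1,0,0,0.38,0.8]
    - [1,0.11,-0.1,0,0,0.38,0.8]
    - [1,0.11,-0.1,0,0,0.38,0.8]
    - [1,0.11,-0.1,0,0,0.38,0.8]
    - [1,0.11,-0.1,0,0,0.38,0.8]
    - [1,0.11,-0.1,0,0,0.38,0.8]
    - [1,0.11,-0.1,0,0,0.38,0.8]
    - [1,0.11,-0.1,0,0,0.38,0.8]
    - [1,0.11,-0.1,0,0,0.38,0.8]
    - [1,0.11,-0.1,0,0,0.38,0.8]

```text
time_s: 1.77
ee_pos: [0.5067, 0.1818, 0.2482]
tool_rot: [0.855, -0.518, -0.0, 0.0]
contact_force: [-0.4, 0.2, -1.0]
gripper_width: 0.8
finger_force: 0.0
```

Emit:
send_rows:
  motion:
    - [1,0.11,-0.05,0,0,0.38,0.8]
    - [1,0.11,-0.05,0,0,0.38,0.8]
    - [1,0.11,-0.05,0,0,0.38,0.8]
    - [1,0.11,-0.05,0,0,0.38,0.8]
    - [1,0.11,-0.05,0,0,0.38,0.8]
    - [1,0.11,-0.05,0,0,0.38,0.8]
    - [1,0.11,-0.05,0,0,0.38,0.8]
    - [1,0.11,-0.05,0,0,0.38,0.8]
    - [1,0.11,-0.05,0,0,0.38,0.8]
    - [1,0.11,-0.05,0,0,0.38,0.8]

```text
time_s: 2.6
ee_pos: [0.5548, -0.0633, 0.2606]
tool_rot: [0.736, -0.677, -0.0, 0.0]
contact_force: [0.1, 0.1, 0.1]
gripper_width: 0.799
finger_force: 0.0
```

Run:
```python
from plan import *
from workcell import eyes
import cv2,h,json
plan([.530,-.352,.26],-108.1,10)
c=eyes.read_camera("wrist"); cv2.imwrite("pics/w1.png",c["frame"][:,:,::-1]); json.dump(h.cam_of(c),open("w1.json","w"))
print(c['xyz'],h.R.from_quat(c['attitude']).as_matrix().round(2).tolist(),c['fx'],'TCP px',h.proj(h.cam_of(c),manip.get_state()['ee_pos']))
cam=h.cam_of(c)
print('sensor head px',h.proj(cam,[.53,-.352,.09]),'vise',h.proj(cam,[.644,-.041,.02]))
```

```text
from [ 0.5548 -0.0633  0.2606] -85.2 row: [ 1.167 -0.012  0.002  0.     0.     0.382]
[ 0.5613979  -0.13307706  0.43483523] [[-1.0, 0.08, 0.02], [-0.08, -0.96, -0.28], [0.0, -0.28, 0.96]] 306.7190187425525 TCP px [[319.06533638 231.38750619]]
sensor head px [[ 372.82072162 -135.81325128]] vise [[251.51774363 181.350094  ]]
```

View pics/w1.png

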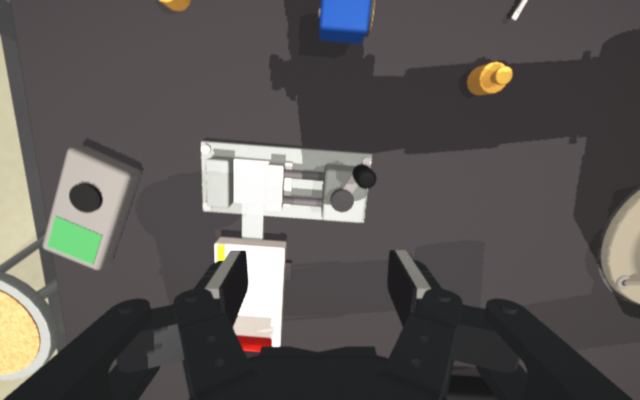

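Wrist picture: the vise base corners are at about (203,141), (372,157), (364,222) and (202,211), with the handle at (365,176). I'll enlarge that region for a precise vise fit while moving on towards the sensor.

Run:
```python
import cv2
a=cv2.imread("pics/w1.png")[132:242,192:392]; cv2.imwrite("pics/w1c.png",cv2.resize(a,None,fx=4,fy=4,interpolation=cv2.INTER_CUBIC))
```

```text
(no output)
```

View pics/w1c.png

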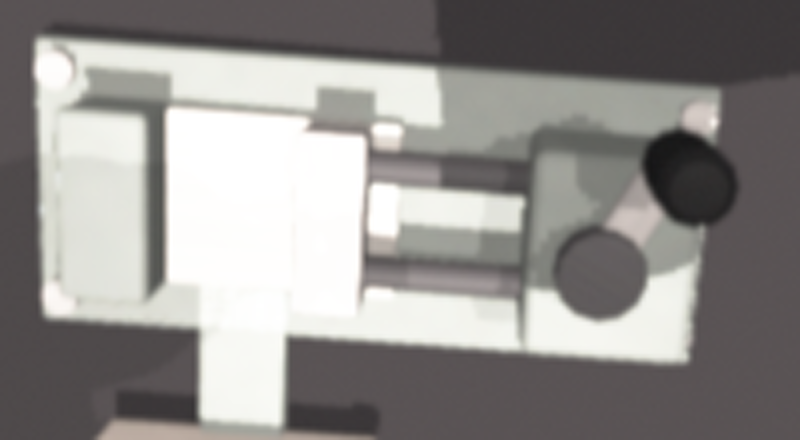

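Emit:
send_rows:
  motion:
    - [1,0,0,0,0,0.38,0.8]
    - [1,0,0,0,0,0.38,0.8]
    - [1,0,0,0,0,0.38,0.8]
    - [1,0,0,0,0,0.38,0.8]
    - [1,0,0,0,0,0.38,0.8]
    - [1,0,0,0,0,0.38,0.8]
    - [1,0,0,0,0,0.38,0.8]
    - [0,0,0,0,0,0.38,0.8]
    - [0,0,0,0,0,0.38,0.8]
    - [0,0,0,0,0,0.38,0.8]

```text
time_s: 3.48
ee_pos: [0.5488, -0.237, 0.2604]
tool_rot: [-0.588, 0.809, 0.001, -0.0]
contact_force: [-0.7, -0.4, 0.1]
gripper_width: 0.798
finger_force: 0.0
```

Run:
```python
from plan import *
from workcell import eyes
import cv2,h,json
plan([.530,-.352,.26],-108.1,10)
c=eyes.read_camera("wrist"); cam=h.cam_of(c); json.dump(cam,open("w2.json","w"))
u=h.proj(cam,[.53,-.352,.09])[0]; print(u)
x,y=[int(v) for v in u]; x=min(max(x,70),570); y=min(max(y,60),340)
a=c["frame"][y-60:y+60,x-70:x+70,::-1]; print('off',x-70,y-60)
cv2.imwrite("pics/w2c.png",cv2.resize(a,None,fx=4,fy=4,interpolation=cv2.INTER_CUBIC))
```

```text
from [ 0.5488 -0.237   0.2604] -108.0 row: [ 0.461 -0.071  0.002  0.     0.     0.001]
[300.45563776  71.91726982]
off 230 11
```

View pics/w2c.png

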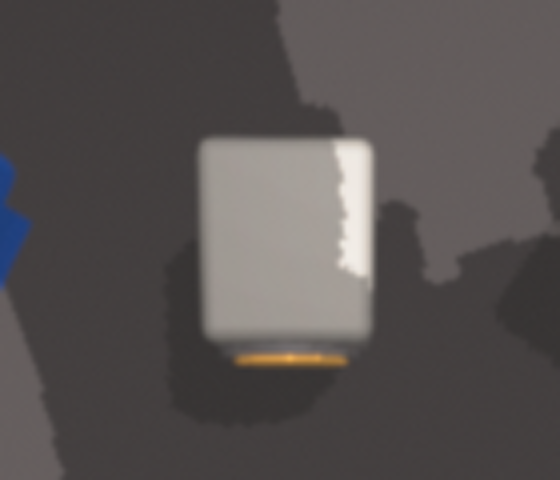

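Sensor crop: the top-face corners are at (199,138), (374,138), (371,334) and (204,337), with the disc at the bottom at (291,360). Vise crop: base corners at (37,37), (720,90), (690,360) and (43,318); fixed-jaw face top edge from (147,108) to (146,302); handle top at about (700,188).

Run:
```python
from h import *
w1=json.load(open('w1.json'));w2=json.load(open('w2.json'))
S=lambda l,u:(w2,l,crop(u,(230,11),4)); V=lambda l,u:(w1,l,crop(u,(192,132),4))
print('sensor',fit([S((23,-25,90),(199,138)),S((-23,-25,90),(374,138)),S((23,25,90),(204,336)),S((-23,25,90),(371,334)),S((0,28,66),(291,358))],[.53,-.352,-.317]))
for z in(6,8,10,12):
  o=[V((73,-50,z),(37,37)),V((-163,-50,z),(720,90)),V((-163,50,z),(690,360)),V((73,50,z),(43,318)),V((25,-32,46),(147,108)),V((25,32,46),(146,302)),V((25,-30,20),(166,107)),V((25,30,20),(166,284))]
  v,r=fit(o,[.644,-.041,.025]); print(z,v,r.tolist())
v=fit(o,[.644,-.041,.025])[0]
for u in((300,128),(292,310)): 
  p=onplane(w1,crop(u,(192,132),4),.046); print('jaw',R.from_euler('z',-v[2]).apply(p-[v[0],v[1],0])*1000)
for u,z in(((703,188),.127),((601,273),.081),((601,273),.09)):
  p=onplane(w1,crop(u,(192,132),4),z); print('handle/hub',p,R.from_euler('z',-v[2]).apply(p-[v[0],v[1],0])*1000)
```

```text
sensor (array([ 0.52870051, -0.35301508, -0.32298064]), array([[-0.9, -1.5],
       [ 0.7, -1.1],
       [-0.8,  1.2],
       [ 0.8,  2.1],
       [ 0.1,  0.1]]))
6 [ 0.64396468 -0.0399014   0.0068269 ] [[0.0, -0.6], [0.3, -0.5], [-0.7, 0.0], [0.4, -1.2], [-0.4, 1.4], [-0.0, 1.3], [0.2, 0.6], [0.1, -0.9]]
8 [ 0.64385274 -0.04008709  0.00788337] [[-0.5, -0.5], [0.6, -0.6], [-0.4, 0.2], [0.0, -0.8], [-0.4, 1.3], [0.1, 1.2], [0.3, 0.5], [0.3, -1.0]]
10 [ 0.64377482 -0.04028632  0.00879092] [[-1.0, -0.5], [0.9, -0.6], [-0.1, 0.5], [-0.4, -0.5], [-0.3, 1.2], [0.2, 1.1], [0.3, 0.3], [0.3, -1.1]]
12 [ 0.64374913 -0.04049409  0.00937367] [[-1.5, -0.5], [1.2, -0.7], [0.2, 0.7], [-0.8, -0.2], [-0.3, 1.0], [0.2, 0.9], [0.3, 0.2], [0.4, -1.2]]
jaw [-23.74655778 -30.57703509  46.        ]
jaw [-22.84469842  29.94471836  46.        ]
handle/hub [ 0.50516037 -0.07743618  0.127     ] [-138.92895489  -35.64139602  127.        ]
handle/hub [ 0.52380011 -0.04100268  0.081     ] [-119.94852294    0.6157776    81.        ]
handle/hub [ 0.52475643 -0.04334465  0.09      ] [-119.01419617   -1.73504772   90.        ]
```

Run:
```python
from plan import *
plan([.5287,-.353,.046],-108.5,10)
```

```text
from [ 0.5489 -0.2367  0.2605] -108.1 row: [ 0.467 -0.069  0.858  0.     0.     0.006]
```

Emit:
send_rows:
  motion:
    - [0.94,-0.14,0,0,0,0.06,0.8]
    - [0.94,-0.14,0,0,0,0,0.8]
    - [0.94,-0.14,0,0,0,0,0.8]
    - [0.93,-0.13,0,0,0,0,0.8]
    - [0.92,-0.13,0,0,0,0,0.8]
    - [0,0,0.9,0,0,0,0.8]
    - [0,0,0.9,0,0,0,0.8]
    - [0,0,0.9,0,0,0,0.8]
    - [0,0,0.9,0,0,0,0.8]
    - [0,0,0.4,0,0,0,0.8]

```text
time_s: 4.37
ee_pos: [0.5275, -0.3516, 0.1573]
tool_rot: [-0.586, 0.81, 0.003, -0.001]
contact_force: [0.2, 0.0, 0.3]
gripper_width: 0.8
finger_force: 0.0
```

Run:
```python
from plan import *
from workcell import eyes
import cv2,h,json
plan([.5287,-.353,.046],-108.5,10)
c=eyes.read_camera("wrist"); cam=h.cam_of(c)
print('expected head corners',h.proj(cam,h.place([.5287,-.353,-.323],np.array([[23,-25,90],[-23,-25,90],[23,25,90],[-23,25,90]])/1000)).round(0).tolist())
cv2.imwrite("pics/w3.png",c["frame"][:,:,::-1])
```

```text
from [ 0.5275 -0.3516  0.1573] -108.2 row: [ 0.004 -0.006  0.445  0.     0.     0.005]
expected head corners [[287.0, 174.0], [344.0, 175.0], [288.0, 233.0], [343.0, 233.0]]
```

View pics/w3.png

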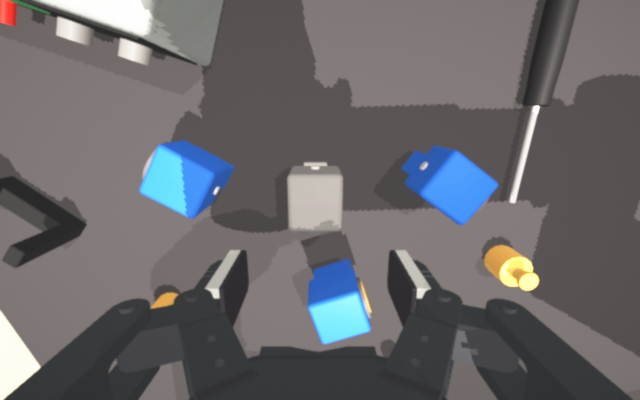

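The head is at (288..342, 168..230), within about 3 px of the prediction, and the blue look-alikes are clear of the fingers. I'll descend and grip.

Emit:
send_rows:
  motion:
    - [0.1,-0.05,0.7,0,0,0.05,0.8]
    - [0,0,0.8,0,0,0,0.8]
    - [0,0,0.8,0,0,0,0.8]
    - [0,0,0.8,0,0,0,0.8]
    - [0,0,0.8,0,0,0,0.8]
    - [0,0,0.55,0,0,0,0.8]
    - [0,0,0,0,0,0,0.8]
    - [0,0,0,0,0,0,0.3]
    - [0,0,0,0,0,0,0.3]
    - [0,0,0,0,0,0,0.3]
  newtons: 50

```text
time_s: 5.25
ee_pos: [0.5307, -0.3563, 0.0523]
tool_rot: [-0.584, 0.812, -0.002, 0.001]
contact_force: [-1.2, 0.9, 4.2]
gripper_width: 0.511
finger_force: 50.9
```

Emit:
send_rows:
  motion:
    - [0,0,0,0,0,0,0.3]
    - [0,0,0,0,0,0,0.3]
    - [0,0,0,0,0,0,0.3]
    - [0,0,-0.2,0,0,0,0.3]
    - [0,0,-0.6,0,0,0,0.3]
    - [0,0,-0.8,0,0,0,0.3]
    - [0,0,-0.8,0,0,0,0.3]
    - [0,0,-0.8,0,0,0,0.3]
    - [0,0,-0.8,0,0,0,0.3]
    - [0,0,-0.8,0,0,0,0.3]

```text
time_s: 6.08
ee_pos: [0.529, -0.355, 0.1705]
tool_rot: [-0.584, 0.812, 0.001, 0.0]
contact_force: [-0.8, 0.2, -3.8]
gripper_width: 0.511
finger_force: 51.4
```

Run:
```python
from plan import *
from h import place
s=manip.get_state(); print(s['gripper_width'],s['finger_force'],s['contact_force'])
v=[.644,-.0401,.010]; p=place(v,[.009,0,.19])[0]; print(p)
plan(p,0.57-90,15)
```

```text
0.5112053708078695 51.38689982704818 [-0.79377818  0.17735222 -3.76874705]
[ 0.65299955 -0.04001     0.19      ]
from [ 0.529  -0.355   0.1705] -108.5 row: [-0.887 -0.187 -0.052  0.     0.    -0.212]
```

Emit:
send_rows:
  motion:
    - [-0.89,-0.19,-0.05,0,0,-0.21,0.3]
    - [-0.89,-0.19,-0.05,0,0,-0.21,0.3]
    - [-0.89,-0.19,-0.05,0,0,-0.21,0.3]
    - [-0.89,-0.19,-0.05,0,0,-0.21,0.3]
    - [-0.89,-0.19,-0.05,0,0,-0.21,0.3]
    - [-0.89,-0.19,-0.05,0,0,-0.21,0.3]
    - [-0.89,-0.19,-0.05,0,0,-0.21,0.3]
    - [-0.89,-0.19,-0.05,0,0,-0.21,0.3]
    - [-0.89,-0.19,-0.05,0,0,-0.21,0.3]
    - [-0.89,-0.19,-0.05,0,0,-0.21,0.3]

```text
time_s: 6.92
ee_pos: [0.6249, -0.1481, 0.182]
tool_rot: [-0.67, 0.742, 0.001, -0.0]
contact_force: [-0.1, -0.8, -2.4]
gripper_width: 0.507
finger_force: 51.4
```

Emit:
send_rows:
  motion:
    - [-0.89,-0.19,-0.05,0,0,-0.21,0.3]
    - [-0.89,-0.19,-0.05,0,0,-0.21,0.3]
    - [-0.89,-0.19,-0.05,0,0,-0.21,0.3]
    - [-0.89,-0.19,-0.05,0,0,-0.21,0.3]
    - [-0.89,-0.19,-0.05,0,0,-0.21,0.3]
    - [0,0,0,0,0,0,0.3]
    - [0,0,0,0,0,0,0.3]
    - [0,0,0,0,0,0,0.3]
    - [0,0,0,0,0,0,0.3]
    - [0,0,0,0,0,0,0.3]

```text
time_s: 7.75
ee_pos: [0.6551, -0.0408, 0.1887]
tool_rot: [0.709, -0.705, -0.0, 0.0]
contact_force: [-0.0, -0.1, -2.1]
gripper_width: 0.506
finger_force: 51.4
```

Run:
```python
from plan import *
import h, json, cv2
from workcell import eyes
v=[.644,-.0401,.010]; p=h.place(v,[.009,0,.19])[0]
plan(p,0.57-90,1)
s=manip.get_state(); t=s['ee_pos']; th=np.radians(heading(s['tool_rot'])+90)
W={}
tiles=[]
for n in('scene','side','wrist'):
    c=eyes.read_camera(n); cam=h.cam_of(c); W[n]=cam; f=c['frame'][:,:,::-1]; cv2.imwrite(f'pics/p4_{n}.png',f)
    q=h.place([t[0],t[1],th],np.array([[23,-25,90],[-23,-25,90],[23,25,90],[-23,25,90],[0,28,66]])/1000)+[0,0,t[2]-.0505]
    print(n,h.proj(cam,q).round(1).tolist())
    cen=h.proj(cam,q).mean(0); r={'scene':(50,37),'side':(50,37),'wrist':(100,75)}[n]; x=int(np.clip(cen[0],r[0],639-r[0]));y=int(np.clip(cen[1],r[1],399-r[1])); print('off',x-r[0],y-r[1])
    tiles.append(cv2.resize(f[y-r[1]:y+r[1],x-r[0]:x+r[0]],(400,296) if n!='wrist' else (400,300),interpolation=cv2.INTER_CUBIC))
m=np.zeros((600,800,3),np.uint8); m[:296,:400]=tiles[0]; m[:296,400:]=tiles[1]; m[300:600,:400]=tiles[2]
cv2.imwrite('pics/m4.png',m); json.dump(W,open('m4.json','w'))
```

```text
from [ 0.6551 -0.0408  0.1887] -89.7 row: [-0.032  0.082 -0.054  0.     0.    -0.043]
scene [[307.5, 197.2], [303.9, 184.5], [326.7, 193.7], [322.6, 181.2], [325.8, 193.5]]
off 267 153
side [[370.6, 164.2], [353.5, 168.0], [361.7, 154.3], [345.0, 157.9], [352.5, 163.7]]
off 306 124
wrist [[268.9, 218.2], [368.3, 218.2], [273.2, 311.7], [363.8, 311.7], [318.4, 291.2]]
off 218 195
```

Emit:
send_rows:
  motion:
    - [-0.03,0.08,0.5,0,0,-0.04,0.3]
    - [0,0,0.7,0,0,0,0.3]
    - [0,0,0.7,0,0,0,0.3]
    - [0,0,0.7,0,0,0,0.3]
    - [0,0,0.7,0,0,0,0.3]
    - [0,0,0.6,0,0,0,0.3]
    - [0,0,0.3,0,0,0,0.3]
    - [0,0,0.1,0,0,0,0.3]
    - [0,0,0.1,0,0,0,0.3]
    - [0,0,0.1,0,0,0,0.3]

```text
time_s: 8.73
ee_pos: [0.6542, -0.0394, 0.0772]
tool_rot: [0.711, -0.703, 0.001, -0.001]
contact_force: [0.8, -0.1, -2.0]
gripper_width: 0.513
finger_force: 51.5
```

Emit:
send_rows:
  motion:
    - [0,0,0.04,0,0,0,0.3]
    - [0,0,0.04,0,0,0,0.3]
    - [0,0,0.04,0,0,0,0.3]
    - [0,0,0.04,0,0,0,0.3]
    - [0,0,0.04,0,0,0,0.3]
    - [0,0,0,0,0,0,0.3]
    - [0,0,0,0,0,0,0.3]
    - [0,0,0,0,0,0,0.3]
    - [0,0,0,0,0,0,0.3]
    - [0,0,0,0,0,0,0.3]

```text
time_s: 9.57
ee_pos: [0.6537, -0.0394, 0.0723]
tool_rot: [0.711, -0.703, 0.001, -0.0]
contact_force: [-2.5, 0.7, 5.5]
gripper_width: 0.51
finger_force: 52.5
```

Contact with the bed at TCP z 0.072. I'll check the placing from all three cameras in one mosaic.

```bash
cat > mos.py <<'E'
import sys, numpy as np, h, json, cv2
from workcell import eyes, manip
def mosaic(name,center,rs):
    W={}; m=np.zeros((600,800,3),np.uint8)
    for i,(n,r) in enumerate(rs.items()):
        c=eyes.read_camera(n); cam=h.cam_of(c); W[n]=cam; f=c['frame'][:,:,::-1]; cv2.imwrite(f'pics/{name}_{n}.png',f)
        cen=h.proj(cam,center)[0]; ry=r*3//4
        x=int(np.clip(cen[0],r,640-r)); y=int(np.clip(cen[1],ry,400-ry)); s=400/(2*r)
        print(n,'off',x-r,y-ry,'scale',s)
        t=cv2.resize(f[y-ry:y+ry,x-r:x+r],None,fx=s,fy=s,interpolation=cv2.INTER_CUBIC)[:300]
        Y,X=divmod(i,2); m[Y*300:Y*300+t.shape[0],X*400:X*400+400]=t
    cv2.imwrite(f'pics/{name}.png',m); json.dump(W,open(f'{name}.json','w')); return W
E
python3 - <<'E'
from mos import *
s=manip.get_state(); t=s['ee_pos']
W=mosaic('m5',[t[0],t[1],.09],{'scene':40,'side':40,'wrist':100})
v=[.644,-.0401,.010]
L=np.array([[23,-25,90],[-23,-25,90],[23,25,90],[-23,25,90],[0,28,66],[12,-22,20],[-12,-22,20]])/1000
for n in W: print(n,h.proj(W[n],h.place(v,L+[t[0]-.644,0,.02])).round(1).tolist())
E
```

```text
scene off 276 192 scale 5.0
side off 314 175 scale 5.0
wrist off 218 173 scale 2.0
scene [[309.4, 225.9], [305.9, 213.5], [327.2, 222.5], [323.3, 210.2], [326.3, 221.5], [310.5, 238.2], [308.7, 231.7]]
side [[367.1, 202.7], [351.0, 206.8], [358.7, 192.4], [343.0, 196.2], [350.1, 200.9], [361.4, 223.9], [353.3, 226.1]]
wrist [[269.2, 215.9], [367.5, 215.9], [273.4, 308.6], [363.1, 308.7], [318.2, 288.7], [300.8, 188.7], [335.6, 188.7]]
```

View pics/m5.png

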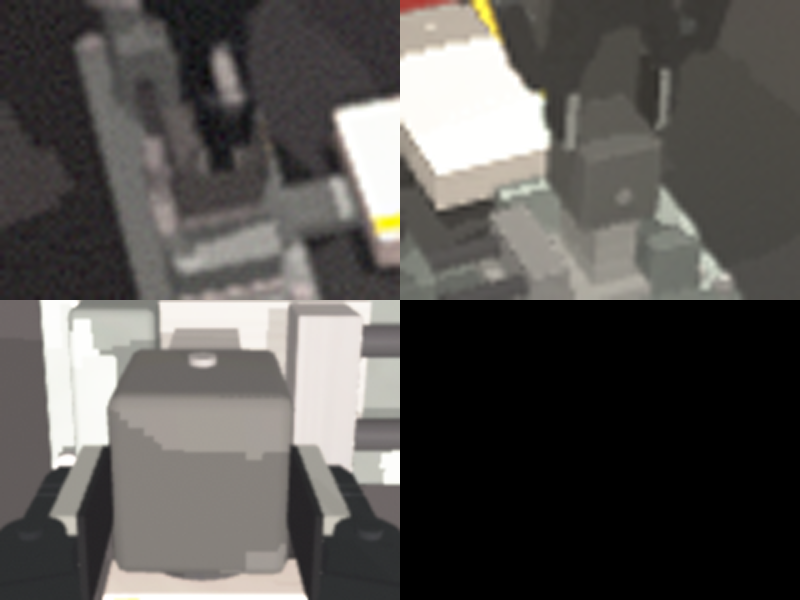

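The sensor stands upright between the jaws with its disc side towards the track. In the wrist tile the head spans (112..290, 395..570), the fixed jaw's rear corner is at (157,306) and the moving jaw's is at (294,306). A quick check of the centring from this view follows.

Run:
```python
from mos import *
w=json.load(open('m5.json'))['wrist']
u=lambda x,y:((x+.5)/2-.5+218,(y-300+.5)/2-.5+173)
for n,p,z in(('fixed rear',(157,306),.046),('moving rear',(294,306),.046),('head rearL',(112,395),.11),('head rearR',(290,395),.11),('head frontL',(118,571),.11),('head frontR',(288,571),.11),('foot rear top L',(172,330),.06)):
    print(n,h.onplane(w,u(*p),z).round(4))
s=manip.get_state(); print(s['ee_pos'],s['contact_force'],s['gripper_width'])
```

```text
fixed rear [ 0.6686 -0.072   0.046 ]
moving rear [ 0.6232 -0.0725  0.046 ]
head rearL [ 0.6749 -0.0626  0.11  ]
head rearR [ 0.6331 -0.0631  0.11  ]
head frontL [ 0.6747 -0.015   0.11  ]
head frontR [ 0.6311 -0.0155  0.11  ]
foot rear top L [ 0.663  -0.0671  0.06  ]
[ 0.65370712 -0.03936542  0.07232041] [-1.37852758 -0.3895468   5.89315731] 0.5107868965003579
```

Head centre y is −0.039 against the vise centre at −0.040, so it is centred to about 1 mm. I'll release and rise.

Emit:
send_rows:
  motion:
    - [0,0,0,0,0,0,0.8]
    - [0,0,0,0,0,0,0.8]
    - [0,0,0,0,0,0,0.8]
    - [0,0,0,0,0,0,0.8]
    - [0,0,0,0,0,0,0.8]
    - [0,0,-0.3,0,0,0,0.8]
    - [0,0,-0.8,0,0,0,0.8]
    - [0,0,-1,0,0,0,0.8]
    - [0,0,-1,0,0,0,0.8]
    - [0,0,-1,0,0,0,0.8]

```text
time_s: 10.55
ee_pos: [0.6532, -0.0394, 0.1755]
tool_rot: [0.711, -0.703, 0.0, -0.0]
contact_force: [0.7, 0.4, -0.5]
gripper_width: 0.803
finger_force: 0.0
```

Run:
```python
from plan import *
plan([.505,-.077,.19],-90,10)
```

```text
from [ 0.6532 -0.0394  0.1755] -89.4 row: [ 0.147  0.594 -0.058  0.     0.     0.01 ]
```

Emit:
send_rows:
  motion:
    - [0,0,-0.5,0,0,0,0.8]
    - [0.2,0.8,0,0,0,0.1,0.7]
    - [0.2,0.8,0,0,0,0,0.65]
    - [0.2,0.8,0,0,0,0,0.65]
    - [0.2,0.8,0,0,0,0,0.65]
    - [0.2,0.8,0,0,0,0,0.65]
    - [0.2,0.8,0,0,0,0,0.65]
    - [0.2,0.8,0,0,0,0,0.65]
    - [0.07,0.34,0,0,0,0,0.65]
    - [0,0,0,0,0,0,0.65]

```text
time_s: 11.38
ee_pos: [0.5039, -0.0766, 0.1875]
tool_rot: [-0.707, 0.707, -0.001, 0.001]
contact_force: [-0.5, 0.5, 0.1]
gripper_width: 0.651
finger_force: 0.0
```

Run:
```python
from plan import *
import h,cv2
from workcell import eyes
plan([.505,-.077,.093],-90,1)
c=eyes.read_camera('wrist'); cam=h.cam_of(c); f=c['frame']; cv2.imwrite('pics/w6.png',f[:,:,::-1])
u=h.proj(cam,[.505,-.077,.127])[0]; print('exp handle top px',u)
x,y=map(int,u); g=f[y-45:y+45,x-45:x+45].max(2)
n,l,st,ce=cv2.connectedComponentsWithStats((g<45).astype(np.uint8))
for i in range(1,n):
    if st[i,4]>60: print(st[i].tolist(),(ce[i]+[x-45,y-45]).round(1),h.onplane(cam,ce[i]+[x-45,y-45],.115).round(4))
e=eyes.read_camera('side'); cs=h.cam_of(e); u=h.proj(cs,[.644,-.04,.08])[0]; print(np.hstack(u))
```

```text
from [ 0.5039 -0.0766  0.1875] -90.0 row: [ 0.015 -0.045  3.781  0.     0.    -0.   ]
exp handle top px [316.70103177 207.97686064]
[34, 25, 22, 17, 189] [315.1 193.5] [ 0.5064 -0.0859  0.115 ]
[35, 49, 20, 8, 87] [315.4 214.4] [ 0.5061 -0.0678  0.115 ]
[351.11865579 209.30887855]
```

Emit:
send_rows:
  motion:
    - [0.02,-0.06,0.4,0,0,0,0.65]
    - [0,0,0.7,0,0,0,0.65]
    - [0,0,0.7,0,0,0,0.65]
    - [0,0,0.7,0,0,0,0.65]
    - [0,0,0.7,0,0,0,0.65]
    - [0,0,0.58,0,0,0,0.65]
    - [0,0,0,0,0,0,0.65]
    - [0,0,0,0,0,0,0.1]
    - [0,0,0,0,0,0,0.1]
    - [0,0,0,0,0,0,0.1]
  newtons: 40

```text
time_s: 12.32
ee_pos: [0.5074, -0.0767, 0.0926]
tool_rot: [0.707, -0.707, 0.001, -0.001]
contact_force: [-1.5, -0.6, 0.8]
gripper_width: 0.232
finger_force: 1.5
```

Emit:
send_rows:
  motion:
    - [0,0,0,0,0,0,0.1]
    - [0,0,0,0,0,0,0.1]
    - [0,0,0,0,0,0,0.1]
    - [0,0,0,0,0,0,0.1]
    - [0,0,0,0,0,0,0.1]
    - [0,0,0,0,0,0,0.1]
    - [0,0,0,0,0,0,0.1]
    - [0,0,0,0,0,0,0.1]
    - [0,0,0,0,0,0,0.1]
    - [0,0,0,0,0,0,0.1]

```text
time_s: 13.15
ee_pos: [0.5082, -0.0765, 0.094]
tool_rot: [0.707, -0.707, 0.002, -0.002]
contact_force: [-0.9, 1.8, 7.3]
gripper_width: 0.1
finger_force: 3.8
```

```bash
cat > crank.py <<'E'
from plan import *
def crank(ax,deg,n=10,r=.040):
    s=manip.get_state(); p=s['ee_pos'][:2]; d=p-ax; t0=np.arctan2(d[1],d[0])
    print('r',np.hypot(*d).round(4),'ang',np.degrees(t0).round(1),'z',s['ee_pos'][2].round(4),'F',s['contact_force'].round(1),'M',s['wrist_torque'].round(2))
    er,et=d/np.hypot(*d),np.array([d[1],-d[0]])/np.hypot(*d); print('F radial',(s['contact_force'][:2]@er).round(1),'along cw',(s['contact_force'][:2]@et).round(1))
    a=np.radians(heading(s['tool_rot'])); X=np.array([np.cos(a),np.sin(a)]);Y=np.array([np.sin(a),-np.cos(a)])
    q=p
    for k in range(1,n+1):
        t=t0-np.radians(deg)*k; g=np.array(ax)+r*np.array([np.cos(t),np.sin(t)]); print([round(float(v),2) for v in ((g-q)@X/.025,(g-q)@Y/.025)],end=' '); q=g
    print('end ang',np.degrees(t))
E
python3 -c "
from crank import *; print(manip.get_state()['gripper_width'],manip.get_state()['finger_force']); crank((.524,-.0413),11)"
```

```text
0.10018770763023128 3.7997938671287557
r 0.0386 ang -114.2 z 0.094 F [-0.9  1.8  7.3] M [0.7  0.56 0.01]
F radial -1.3 along cw 1.6
[-0.1, 0.29] [-0.2, 0.23] [-0.24, 0.19] [-0.27, 0.14] [-0.29, 0.09] [-0.31, 0.03] [-0.31, -0.03] [-0.29, -0.09] [-0.27, -0.14] [-0.24, -0.19] end ang -224.22623686814276
```

The gripper closed to 0.10, so it isn't holding the 22 mm handle properly. I'll look at it in one mosaic that also includes the earlier w6 frame.

Run:
```python
from mos import *
W=mosaic('m7',[.507,-.077,.105],{'scene':40,'side':40,'wrist':100})
m=cv2.imread('pics/m7.png'); f=cv2.imread('pics/w6.png')
m[300:,400:]=cv2.resize(f[130:280,220:420],(400,300),interpolation=cv2.INTER_CUBIC)
cv2.imwrite('pics/m7.png',m); print('w6 off 220 130 x2')
for n in W: print(n,h.proj(W[n],[[.505,-.077,.127],[.505,-.077,.083],[.524,-.0413,.082],[.5082,-.0765,.094]]).round(0).tolist())
```

```text
scene off 253 154 scale 5.0
side off 267 192 scale 5.0
wrist off 220 168 scale 2.0
w6 off 220 130 x2
scene [[293.0, 179.0], [294.0, 189.0], [307.0, 192.0], [294.0, 187.0]]
side [[307.0, 215.0], [307.0, 229.0], [309.0, 219.0], [308.0, 225.0]]
wrist [[324.0, 260.0], [323.0, 230.0], [295.0, 278.0], [318.0, 237.0]]
```

View pics/m7.png

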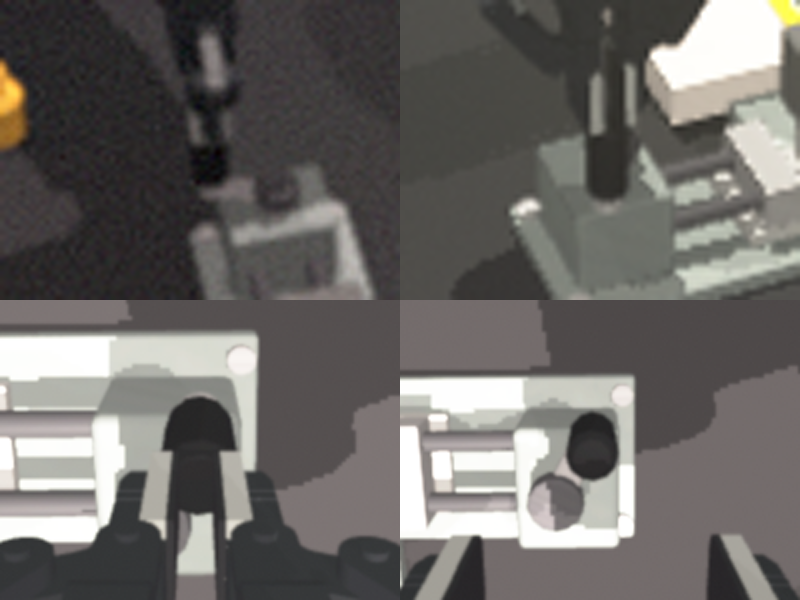

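What the mosaic shows: in the wrist tile the pad tips end at about tile row 450 and the handle's top is at (200,485). In the side tile the handle continues about 60 px below the pad tips at (595..628,133). So the pads are closing on the top of the handle rather than around it (upward force 7 N, opening 0.10), and the real pad tips sit about 30 mm higher than the reported TCP suggests. I'll open, lower about 24 mm while watching the force, and regrip.

Emit:
send_rows:
  motion:
    - [0,0,0,0,0,0,0.65]
    - [0,0,0,0,0,0,0.65]
    - [0,0,0,0,0,0,0.65]
    - [0,0,0,0,0,0,0.65]
    - [0,0.05,0,0,0,0,0.65]
    - [0,0,0.1,0,0,0,0.65]
    - [0,0,0.1,0,0,0,0.65]
    - [0,0,0.1,0,0,0,0.65]
    - [0,0,0.1,0,0,0,0.65]
    - [0,0,0.1,0,0,0,0.65]

```text
time_s: 14.13
ee_pos: [0.505, -0.0768, 0.0787]
tool_rot: [0.707, -0.707, -0.0, 0.0]
contact_force: [0.3, -0.6, -1.0]
gripper_width: 0.653
finger_force: 0.0
```

Emit:
send_rows:
  motion:
    - [0,0,0.1,0,0,0,0.65]
    - [0,0,0.1,0,0,0,0.65]
    - [0,0,0.1,0,0,0,0.65]
    - [0,0,0,0,0,0,0.65]
    - [0,0,0,0,0,0,0.1]
    - [0,0,0,0,0,0,0.1]
    - [0,0,0,0,0,0,0.1]
    - [0,0,0,0,0,0,0.1]
    - [0,0,0,0,0,0,0.1]
    - [0,0,0,0,0,0,0.1]

```text
time_s: 14.97
ee_pos: [0.5058, -0.0767, 0.0721]
tool_rot: [0.707, -0.707, 0.001, -0.001]
contact_force: [1.3, 1.0, 1.1]
gripper_width: 0.237
finger_force: 39.1
```

```bash
python3 -c "
from crank import *; print(manip.get_state()['gripper_width'],manip.get_state()['finger_force']); crank((.524,-.0413),11)"
```

```text
0.23720236485497645 39.13072115625255
r 0.0398 ang -117.2 z 0.0721 F [1.3 1.  1.1] M [ 0.04 -0.53  0.01]
F radial -1.5 along cw -0.7
[-0.16, 0.26] [-0.21, 0.22] [-0.25, 0.18] [-0.28, 0.13] [-0.3, 0.07] [-0.31, 0.01] [-0.3, -0.05] [-0.29, -0.1] [-0.26, -0.16] [-0.23, -0.2] end ang -227.17004838915528
```

The handle is gripped (0.237, 39 N) at radius 39.8 mm, so I'll crank clockwise.

Emit:
send_rows:
  motion:
    - [-0.16,0.26,0,0,0,0,0.1]
    - [-0.21,0.22,0,0,0,0,0.1]
    - [-0.25,0.18,0,0,0,0,0.1]
    - [-0.28,0.13,0,0,0,0,0.1]
    - [-0.3,0.07,0,0,0,0,0.1]
    - [-0.31,0.01,0,0,0,0,0.1]
    - [-0.3,-0.05,0,0,0,0,0.1]
    - [-0.29,-0.1,0,0,0,0,0.1]
    - [-0.26,-0.16,0,0,0,0,0.1]
    - [-0.23,-0.2,0,0,0,0,0.1]

```text
time_s: 15.8
ee_pos: [0.4949, -0.0123, 0.0719]
tool_rot: [0.708, -0.707, 0.0, 0.002]
contact_force: [0.9, -5.5, 3.3]
gripper_width: 0.236
finger_force: 39.7
```

```bash
python3 -c "
from crank import *; print(manip.get_state()['gripper_width'],manip.get_state()['finger_force']); crank((.524,-.0413),11)"
```

```text
0.23599044752754014 39.679382327303756
r 0.0411 ang 135.2 z 0.0719 F [ 0.9 -5.5  3.3] M [-2.13 -0.19 -0.01]
F radial -4.5 along cw -3.3
[-0.16, -0.27] [-0.15, -0.27] [-0.09, -0.29] [-0.04, -0.3] [0.02, -0.31] [0.08, -0.3] [0.14, -0.27] [0.19, -0.24] [0.23, -0.2] [0.26, -0.16] end ang 25.182589572029904
```

Emit:
send_rows:
  motion:
    - [-0.16,-0.26,0,0,0,0,0.1]
    - [-0.14,-0.27,0,0,0,0,0.1]
    - [-0.09,-0.29,0,0,0,0,0.1]
    - [-0.04,-0.3,0,0,0,0,0.1]
    - [0.02,-0.31,0,0,0,0,0.1]
    - [0.08,-0.3,0,0,0,0,0.1]
    - [0.14,-0.27,0,0,0,0,0.1]
    - [0.19,-0.24,0,0,0,0,0.1]
    - [0.23,-0.2,0,0,0,0,0.1]
    - [0.26,-0.16,0,0,0,0,0.1]

```text
time_s: 16.63
ee_pos: [0.5599, -0.023, 0.0719]
tool_rot: [0.707, -0.707, -0.001, 0.0]
contact_force: [-4.7, 2.1, 8.7]
gripper_width: 0.237
finger_force: 40.1
```

```bash
python3 -c "
from crank import *; print(manip.get_state()['gripper_width'],manip.get_state()['finger_force']); crank((.524,-.0413),6)"
```

```text
0.237024056360532 40.09873876115307
r 0.0403 ang 27.0 z 0.0719 F [-4.7  2.1  8.7] M [0.86 1.69 0.  ]
F radial -3.2 along cw -4.0
[0.16, -0.06] [0.16, -0.05] [0.16, -0.03] [0.17, -0.02] [0.17, 0.0] [0.17, 0.02] [0.16, 0.03] [0.16, 0.05] [0.15, 0.07] [0.15, 0.08] end ang -32.95240282776963
```

Emit:
send_rows:
  motion:
    - [0.16,-0.06,-0.03,0,0,0,0.1]
    - [0.16,-0.05,0,0,0,0,0.1]
    - [0.16,-0.03,0,0,0,0,0.1]
    - [0.17,-0.02,0,0,0,0,0.1]
    - [0.17,0,0,0,0,0,0.1]
    - [0.17,0.02,0,0,0,0,0.1]
    - [0.16,0.03,0,0,0,0,0.1]
    - [0.16,0.05,0,0,0,0,0.1]
    - [0.15,0.07,0,0,0,0,0.1]
    - [0.15,0.08,0,0,0,0,0.1]

```text
time_s: 17.47
ee_pos: [0.5582, -0.0621, 0.0719]
tool_rot: [0.707, -0.707, -0.002, -0.001]
contact_force: [-0.8, 8.2, 3.2]
gripper_width: 0.235
finger_force: 39.7
```

```bash
python3 -c "
from crank import *; print(manip.get_state()['gripper_width'],manip.get_state()['finger_force']); crank((.524,-.0413),6)"
```

```text
0.23489029426796856 39.67267590982374
r 0.04 ang -31.3 z 0.0719 F [-0.8  8.2  3.2] M [2.79 0.59 0.02]
F radial -5.0 along cw -6.6
[0.14, 0.09] [0.13, 0.11] [0.12, 0.12] [0.1, 0.13] [0.09, 0.14] [0.07, 0.15] [0.06, 0.16] [0.04, 0.16] [0.02, 0.17] [0.0, 0.17] end ang -91.29114959687669
```

The opposing force has risen to 6.6 N, which is the clutch level. I'll keep turning to make sure it slips.

Emit:
send_rows:
  motion:
    - [0.14,0.09,0,0,0,0,0.1]
    - [0.13,0.11,0,0,0,0,0.1]
    - [0.12,0.12,0,0,0,0,0.1]
    - [0.1,0.13,0,0,0,0,0.1]
    - [0.09,0.14,0,0,0,0,0.1]
    - [0.07,0.15,0,0,0,0,0.1]
    - [0.06,0.16,0,0,0,0,0.1]
    - [0.04,0.16,0,0,0,0,0.1]
    - [0,0,0,0,0,0,0.1]
    - [0,0,0,0,0,0,0.1]

```text
time_s: 18.3
ee_pos: [0.5328, -0.0803, 0.0719]
tool_rot: [0.707, -0.707, -0.001, -0.002]
contact_force: [1.9, 8.3, 0.4]
gripper_width: 0.235
finger_force: 39.4
```

Run:
```python
from crank import *; crank((.524,-.0413),6)
import h,cv2,json
from workcell import eyes
c=eyes.read_camera('side'); f=c['frame'][:,:,::-1]; cv2.imwrite('pics/s8.png',f)
# moving-jaw shift / sensor check: compare with the m5 side frame
a=cv2.imread('pics/m5_side.png'); cam=h.cam_of(c); v=[.644,-.0401,.010]
for t in (.002,.026): print('jaw rear top at travel',t,h.proj(cam,h.place(v,[-.025+t,-.03,.046]))[0].round(1))
print('rear screw row/col expected x=13', h.proj(cam,h.place(v,[.013,-.025,.09]))[0].round(1), 'x=9',h.proj(cam,h.place(v,[.009,-.025,.09]))[0].round(1))
for n,im in(('before',a),('now',f)):
    print(n); 
    for r in (220,226,230): print(r,im[r,325:385].max(1).tolist())
```

```text
r 0.04 ang -77.3 z 0.0719 F [1.9 8.3 0.4] M [ 2.82 -0.73 -0.02]
F radial -7.6 along cw -3.6
[0.03, 0.17] [0.01, 0.17] [-0.01, 0.17] [-0.02, 0.17] [-0.04, 0.16] [-0.06, 0.16] [-0.07, 0.15] [-0.09, 0.14] [-0.1, 0.13] [-0.12, 0.12] end ang -137.26098044432334
jaw rear top at travel 0.002 [347.6 228. ]
jaw rear top at travel 0.026 [355.8 225.8]
rear screw row/col expected x=13 [359.9 210.6] x=9 [358.5 210.9]
before
220 [84, 87, 87, 85, 83, 82, 79, 118, 135, 157, 157, 157, 157, 158, 159, 159, 160, 147, 146, 143, 140, 132, 128, 128, 114, 108, 105, 105, 105, 120, 119, 144, 148, 148, 148, 148, 128, 113, 109, 109, 108, 113, 113, 128, 132, 187, 207, 179, 101, 74, 74, 74, 74, 74, 74, 73, 73, 73, 73, 73]
226 [87, 85, 85, 88, 85, 93, 103, 108, 98, 118, 123, 124, 134, 156, 157, 156, 158, 157, 159, 158, 158, 158, 173, 163, 141, 139, 131, 128, 146, 150, 149, 150, 149, 150, 151, 139, 103, 98, 103, 111, 117, 117, 116, 117, 115, 115, 114, 116, 116, 193, 210, 145, 84, 72, 73, 73, 73, 75, 73, 75]
230 [108, 107, 107, 107, 110, 122, 143, 164, 162, 140, 111, 96, 88, 96, 118, 143, 158, 151, 136, 135, 135, 13
[... 363 characters left out ...]
51, 151, 150, 119, 110, 110, 166, 186, 188, 190, 189, 190, 165, 102, 76, 75, 76, 80, 83, 83, 83, 83, 82, 83, 84]
226 [87, 79, 78, 82, 88, 135, 156, 182, 158, 224, 231, 231, 166, 144, 145, 144, 144, 122, 114, 114, 116, 114, 203, 223, 223, 223, 224, 172, 137, 132, 134, 145, 152, 153, 154, 155, 156, 131, 103, 105, 114, 115, 115, 115, 114, 113, 115, 116, 117, 175, 189, 133, 82, 74, 74, 81, 82, 83, 82, 83]
230 [189, 187, 187, 188, 165, 131, 129, 150, 221, 205, 174, 150, 119, 114, 114, 109, 106, 100, 96, 92, 87, 82, 92, 114, 134, 137, 138, 136, 136, 135, 141, 149, 149, 150, 148, 148, 144, 135, 105, 110, 116, 116, 116, 115, 117, 115, 115, 116, 116, 158, 185, 219, 228, 234, 224, 137, 88, 82, 82, 81]
```

The jaw moved about 8.5 px (≈24–25 mm) and the foot shifted about 1.5 px, ending up against the fixed jaw. The crank then turned about 46° further at clutch torque. I'll relax the side load, let go and rise.

Emit:
send_rows:
  motion:
    - [-0.03,0,0,0,0,0,0.1]
    - [-0.03,0,0,0,0,0,0.1]
    - [0,0,0,0,0,0,0.65]
    - [0,0,0,0,0,0,0.65]
    - [0,0,0,0,0,0,0.65]
    - [0,0,0,0,0,0,0.65]
    - [0,0,0,0,0,0,0.65]
    - [0,0,-0.3,0,0,0,0.65]
    - [0,0,-0.7,0,0,0,0.65]
    - [0,0,-1,0,0,0,0.65]

```text
time_s: 19.18
ee_pos: [0.5307, -0.0819, 0.1216]
tool_rot: [-0.707, 0.707, 0.002, -0.002]
contact_force: [0.6, -0.0, -0.1]
gripper_width: 0.648
finger_force: 0.0
```

Emit:
send_rows:
  motion:
    - [0,0,-1,0,0,0,0.65]
    - [0,0,-1,0,0,0,0.65]
    - [0,0,-1,0,0,0,0.65]
    - [0,0,-1,0,0,0,0.65]
    - [0,0,-0.5,0,0,0,0.65]
    - [0,0,0,0,0,0,0.65]
    - [0,0,0,0,0,0,0.65]
    - [0,0,0,0,0,0,0.65]
    - [0,0,0,0,0,0,0.65]
    - [0,0,0,0,0,0,0.65]

```text
time_s: 20.02
ee_pos: [0.5319, -0.0818, 0.234]
tool_rot: [0.707, -0.707, -0.001, 0.001]
contact_force: [-0.4, 0.9, 0.4]
gripper_width: 0.651
finger_force: 0.0
```

Run:
```python
import h,cv2,numpy as np
from workcell import eyes,manip
s=manip.get_state(); print(s['ee_pos'],s['contact_force'],s['gripper_width'])
c=eyes.read_camera('side'); f=c['frame'][:,:,::-1]; cv2.imwrite('pics/s9.png',f); a=cv2.imread('pics/s8.png'); b=cv2.imread('pics/side0.png')
for r in (212,220,226): print(r,f[r,338:372].max(1).tolist())
# red cart and brass weights: centroids at the start vs now (side and scene)
g=eyes.read_camera('scene')['frame'][:,:,::-1]; g0=cv2.imread('pics/scene0.png')
def cen(im,box,lo,hi):
    x0,y0,x1,y1=box; m=cv2.inRange(cv2.cvtColor(im[y0:y1,x0:x1],cv2.COLOR_BGR2HSV),lo,hi); q=np.argwhere(m); return (q.mean(0).round(1),len(q)) if len(q) else None
for n,i,j,box,lo,hi in(('wa scene',g0,g,(240,160,266,190),(12,120,90),(28,255,255)),('wb scene',g0,g,(230,262,262,296),(12,120,90),(28,255,255)),
 ('cart scene',g0,g,(385,180,450,225),(0,150,90),(8,255,255)),('wa side',b,f,(250,280,276,312),(12,120,90),(28,255,255)),('wb side',b,f,(412,254,442,288),(12,120,90),(28,255,255)),('cart side',b,f,(285,135,335,185),(0,150,60),(8,255,255))): print(n,cen(i,box,lo,hi),cen(j,box,lo,hi))
```

```text
[ 0.53185087 -0.08178239  0.23397967] [-0.42340331  0.86904253  0.36348581] 0.6505547812142225
212 [216, 222, 223, 223, 223, 223, 130, 83, 91, 94, 95, 95, 94, 95, 103, 107, 107, 106, 107, 105, 106, 109, 112, 109, 105, 104, 104, 104, 103, 93, 84, 84, 84, 83]
220 [132, 124, 122, 109, 117, 206, 226, 226, 226, 227, 159, 137, 138, 124, 110, 112, 114, 128, 139, 154, 156, 156, 156, 157, 156, 123, 117, 115, 171, 190, 191, 194, 194, 194]
226 [151, 149, 149, 149, 129, 121, 122, 122, 120, 207, 226, 226, 226, 227, 177, 142, 136, 140, 151, 157, 158, 159, 160, 161, 136, 108, 111, 118, 121, 119, 120, 120, 119, 122]
wa scene (array([14.6, 11.7]), 178) (array([14.7, 11.7]), 173)
wb scene (array([16.5, 15.1]), 243) (array([16.6, 15.1]), 242)
cart scene (array([30.3, 27.8]), 680) (array([30.1, 28. ]), 670)
wa side (array([17.5, 12.9]), 326) (array([17.6, 13. ]), 321)
wb side (array([17. , 14.7]), 303) (array([17. , 14.7]), 293)
cart side (array([31.7, 23.6]), 301) (array([34.3, 26.7]), 216)
```

The jaw and foot are unchanged after release, and the weights and cart have not moved (the cart is only partly hidden by the arm in the side view).

```bash
python3 -c "
from workcell import manip; print(manip.hand_in())"
```

```text
the job is handed in; nothing more can be done
None
```

The sensor is clamped in the vise, centred along the jaws to about 1 mm with its disc facing down the track; the clutch slipped, the handle was let go, the cart and weights did not move, and the job was handed in at about 20 s.

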